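# Sweep loose bottle caps off the deck into the catch bin

### The job

Sweep the three loose screw caps off the low deck with the fingers, over its open front edge and into the white bin below, so that all three end up lying in the bin. Only push them along the deck: do not pick them up or lift them. Leave the vial, the closed jar and everything else standing where it is.

Things in the scene. Friction and masses are not known exactly. Their poses are not given: they have to be found in the camera images.
- deck: fixed low platform, grey base and aluminium top, with a bin joined to its front. Origin on the bench under the platform's middle; z up. Level top 60 mm above the bench; x from -120 to +120 mm, y from -190 to +190 mm. The -x edge, towards the robot, is open and flush; the back (+x) and both sides have a rim 8 mm high, 6 mm thick, on the top.
- edge (a point): middle of the deck's open front edge, at the level of its top; axes as the deck's. A cap pushed over this edge drops into the bin directly below
- bin (a point): centre of the white bin's floor, 4 mm above the bench; axes as the deck's. The bin runs along the whole front edge: inside 372 mm along y; along x from the deck's front face (x = +54 mm from here) to -52 mm. Its walls' tops are 45 mm above the bench, 15 mm lower than the deck's top
- cap_a_mid (a point): loose plastic screw cap with a ribbed skirt, lying flat with its closed side up on the deck: a disc 38 mm in diameter and 22 mm high, 10 to 17 g, slides easily; this point is its centre, 11 mm above its underside.
- cap_b_mid (a point): loose plastic screw cap with a ribbed skirt, lying flat with its closed side up on the deck: a disc 38 mm in diameter and 22 mm high, 10 to 17 g, slides easily; this point is its centre, 11 mm above its underside.
- cap_c_mid (a point): loose plastic screw cap with a ribbed skirt, lying flat with its closed side up on the deck: a disc 38 mm in diameter and 22 mm high, 10 to 17 g, slides easily; this point is its centre, 11 mm above its underside.
- vial: closed small glass vial with an aluminium cap standing on the deck, 23 mm in diameter, 46 mm high, 30 g; origin at the centre of its underside. Not to be disturbed
- jar: closed small white jar with its blue cap on, standing on the deck, 36 mm in diameter, 45 mm high, 60 g; origin at the centre of its underside. Not to be disturbed
- beaker: glass beaker, 68 mm in diameter, 90 mm high, standing on the bench beside the deck; origin at the centre of its underside. Not to be disturbed
- wash_bottle: white squeeze bottle with a red top and bent spout, 60 mm in diameter, 135 mm high to the top of its spout, standing on the bench beside the deck; origin at the centre of its underside. Not to be disturbed
- cap_a: the same cap; origin at the centre of its underside, z out of its closed side
- cap_b: the same cap; origin at the centre of its underside, z out of its closed side
- cap_c: the same cap; origin at the centre of its underside, z out of its closed side
There are look-alikes about, which are no part of the job. What is shaped like the cap_a but black is not meant. Leave any brown look-alike of the cap_b alone.

How it is judged:
By the outcome, as a careful person would: the job done as asked, in the order asked, and still so for the second after the job is handed in, with the robot touching nothing.
It also fails if it takes over 51 s, if anything falls off the work surface, if the arm or the gripper's body presses on something with over 40 N, if the wrist force passes 120 N, or if a joint passes its speed limit or range.

### The arm

A 6-joint arm with a two-finger parallel gripper is mounted at the origin on the work surface. World frame = base frame: x ahead of the robot, y to its left, z up, the work surface at z = 0. Lengths are in m, angles in rad, forces in N, time in s.
With the tool pointing down it reaches from about 0.375 to 0.9 m from the base axis. Payload 3.1 kg.
Tool frame: the origin (TCP) lies where the fingers leave the gripper's body, on its centre line; the fingertips stand 73 mm ahead of it and the grasp point (between the pads) lies 54 mm ahead of it; z points along the fingers, y is the line along which they close (so a half turn about z gives the same grasp; the last joint's range is limited). The gripper opens to 85 mm and grips with 20 to 120 N. Pads are 22 mm wide; open, the fingers measure 114 mm over their backs; the gripper's body (76 mm by 85 mm) begins 54 mm behind the grasp point. The pads swing forward as they close: fully open they stand 13 mm farther back than shut.
Start: joints at [-1.415, 0.527, 1.433, -0, 1.181, -0.178], TCP at [0.205, -0.59, 0.304] pointing down, gripper open.
Joint ranges: [-3.08, 3.08], [-0.75, 2.2], [0.22, 2.44], [-1.43, 4.57], [0, 2.65], [-2.85, 2.85]. Speed limits (rad/s): [2.79, 2.79, 3.14, 3.14, 3.14, 3.14].

### API

Orientations are given as a unit quaternion [x, y, z, w].
In Python, from station import manip gives the robot as it stands.
- The arm moves only by the tool step_arm, never from a script. Its argument "moves" is one flat list of numbers, 5 for each row, row after row: the opening, from 0 (shut) to 1 (fully open), then the shift along the world's x, y, z scaled (see below), then the turn about the world's z scaled (see below). In form: [fingers, x, y, z, yaw, fingers, x, y, z, yaw, ...]. A call has 1 to 12 rows; each row is the pose to reach, as a shift and turn from the pose commanded when the call began, turning the shorter way round; what a row does not reach only later rows make up. The controller multiplies each number of a shift by 200 mm and each number of a turn by pi rad. A row lasts 1/8 s, in which the tool goes at most 62.5 mm and 10.7 degrees, less where a joint would pass 70% of its speed; a pose out of reach is approached as far as the arm can. A call with a number of a shift or a turn outside -1 to 1 is refused whole. A call with a gripper value outside its range is refused whole. The fingers move at their own pace and stop on an object; "grip_force" is the grip in N (left out, the last holds). Time passes only in rows, so rows that repeat a pose let the fingers close. It gives the time, the measured TCP pose, the force, the opening and the grip force at its end, in the units of the state.
- manip.sense(): the state, without advancing time (a new reading comes with each control period).
- manip.snapshot(name): name is "side" or "top" or "wrist"; returns a dict with "color" (384x512x3 uint8, blue, green, red), "z_map" (384x512 float32, m along the optical axis (not along the pixel's ray), 0 where there is no reading), "fovy" (degrees; the focal length in pixels is half the picture's height over the tangent of half this angle, whatever the lens; pixels are square), "cx", "cy" (the principal point, pixels), "R" (3x3) and "t" (3): a world point X has camera coordinates R X + t; the wrist camera has in their place "mount" (4x4, takes a point from camera to tool coordinates, whose origin is the TCP and whose axes are the flange's). Camera axes: x right, y down, z forward; pixel columns grow to the right and rows downward; lengths in m; the calibration is good to about 2 mm. A picture is of the moment at which its call begins: read the wrist's pose just before it.
- manip.sign_off(): hands the job in; it is judged then, once.
The state is a dict: "t": time; "q": joint angles; "qd": joint speeds; "tau": joint torques, N m; "tcp_pos": TCP position; "tool_rot": TCP orientation; "force": force on the tool from outside, world axes, zero at the start; "ft_torque": the same for the moment, N m; "finger_gap": opening from 0.0 (shut) to 1.0 (fully open); "gripper_force": force on a finger pad.
Only numpy, scipy, OpenCV 4.12 (cv2) and the standard library are available. Lean on these libraries where they do the work, as an engineer would, in place of code of your own. Each camera call takes 0.05 s, during which the arm holds its last target. There are 200 camera calls.

## Working session

There is one attempt and no reset: what is moved stays moved. The work goes in short steps, Python scripts to look and compute and a tool call to move; the robot and the scene stay as the last step left them, time stands still between calls to the robot, and variables do not carry over. Pictures are saved under pics/ and viewed, at most 10 in all, crops included, and the job is handed in when it is done.

Besides the shell and the picture viewer there is one more tool, called after "Emit:" as name(argument=value, ...) on one line, values as JSON. step_arm: Moves the arm, as the interface text tells. Its arguments: {"type":"object","properties":{"moves":{"type":"array","items":{"type":"number"}},"grip_force":{"type":"number"}},"required":["moves"]}

```bash
mkdir -p pics; cat > h.py <<'E'
import numpy as np, cv2
from station import manip
def cloud(s):
    h,w=s["z_map"].shape; f=h/2/np.tan(np.radians(s["fovy"])/2)
    u,v=np.meshgrid(np.arange(w),np.arange(h)); z=s["z_map"]
    P=np.stack([(u-s["cx"])/f*z,(v-s["cy"])/f*z,z],-1)
    return (P-s["t"])@s["R"]   # R^T (P-t)
E
python3 - <<'E'
from h import *
st=manip.sense(); print(st["t"],st["tcp_pos"],st["tool_rot"],st["finger_gap"])
for n in("top","side"):
    s=manip.snapshot(n); cv2.imwrite(f"pics/{n}1.png",s["color"]); np.savez(f"{n}1.npz",P=cloud(s),c=s["color"],z=s["z_map"])
    print(n,-s["R"].T@s["t"],s["fovy"])
E
```

```text
0.0 [ 0.20530248 -0.5897238   0.30292384] [ 9.86016957e-01  1.66641379e-01  4.99410137e-06 -1.10019262e-03] 0.9980132800548759
top [0.51202029 0.00500733 0.97498378] 55.7428507275103
side [0.07886374 0.93665159 1.08619908] 44.73685350135766
```

View pics/top1.png

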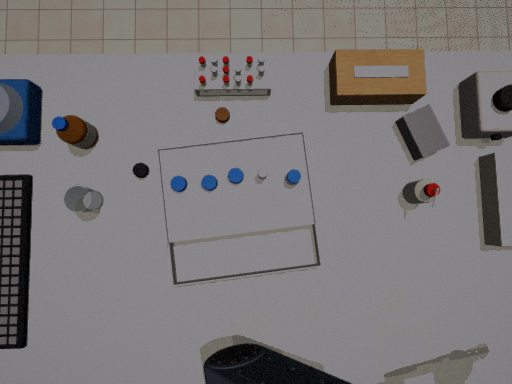

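View pics/side1.png

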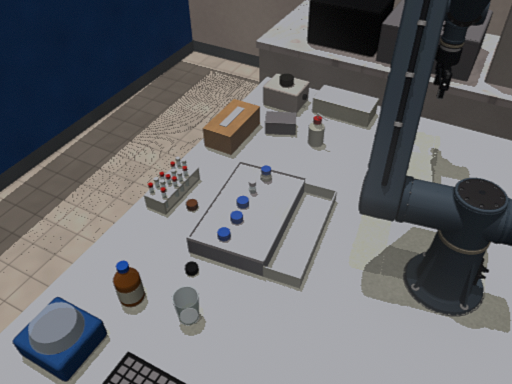

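The top view shows three flat blue caps at about (179,184), (209,183) and (236,176). The vial is at (262,174) and the jar at (294,177). The black (141,170) and brown (222,115) look-alikes lie off the deck. The open edge and the bin are on the robot's side.

```bash
python3 - <<'E'
from h import *
for n in("top","side"):
    d=np.load(n+"1.npz");P=d["P"];c=d["c"];hsv=cv2.cvtColor(c,cv2.COLOR_BGR2HSV)
    m=((hsv[...,0]>100)&(hsv[...,0]<130)&(hsv[...,1]>120)&(hsv[...,2]>60)).astype(np.uint8)
    k,l,s,_=cv2.connectedComponentsWithStats(m)
    for i in range(1,k):
        if 15<s[i,4]<600:
            p=P[l==i]; zt=np.median(p[:,2]); t=p[abs(p[:,2]-zt)<.006]
            print(n,s[i],"z",zt.round(4),"mean",t.mean(0).round(4),"ext",np.ptp(t[:,:2],axis=0).round(3))
    # deck plane
    m=(abs(P[...,2]-.06)<.006)&(P[...,0]>.3)&(P[...,0]<.9)&(abs(P[...,1])<.35)
    k,l,s,_=cv2.connectedComponentsWithStats(m.astype(np.uint8)); i=1+s[1:,4].argmax()
    r=cv2.minAreaRect((P[l==i][:,:2]*1000).astype(np.float32)); print(n,"deck",r,cv2.boxPoints(r).round(0).tolist(),np.median(P[l==i][:,2]))
    if n=="top":
        for nm,(u,v) in dict(vial=(262,174),jar=(294,177)).items():
            w=P[v-12:v+13,u-12:u+13].reshape(-1,3); t=w[(w[:,2]>.09)]; print(nm,t.mean(0),np.ptp(t,axis=0),len(t))
        ring=P[60:300,150:330]; print("max z near",ring[...,2].max())
E
```

```text
top [ 52 117  14  13 144] z 0.1407 mean [0.7426 0.4488 0.1407] ext [0.029 0.031]
top [228 168  15  16 183] z 0.0824 mean [0.6206 0.0455 0.0824] ext [0.036 0.035]
top [287 170  14  14 143] z 0.1052 mean [ 0.6134 -0.0965  0.1052] ext [0.03  0.031]
top [202 175  15  16 184] z 0.0824 mean [0.6045 0.1105 0.0823] ext [0.035 0.035]
top [171 176  16  16 189] z 0.0824 mean [0.6034 0.1862 0.0823] ext [0.035 0.036]
top deck ((596.5606689453125, 45.77989196777344), (238.738525390625, 376.9506530761719), 6.079658031463623) [[458.0, 221.0], [498.0, -154.0], [735.0, -129.0], [695.0, 246.0]] 0.06034623413205146
vial [ 0.61917989 -0.01967887  0.1291643 ] [0.12206192 0.03495951 0.88086592] 74
jar [ 0.61045571 -0.09391371  0.1273983 ] [0.11606853 0.11740438 0.88109905] 154
max z near 0.9749837796615167
side [261 166  10   6  49] z 0.1051 mean [ 0.6109 -0.0969  0.1049] ext [0.03  0.032]
side [237 196  11   8  76] z 0.0825 mean [0.6188 0.0459 0.0824] ext [0.033 0.036]
side [231 211  12  10  91] z 0.0821 mean [0.6021 0.1113 0.0819] ext [0.036 0.041]
side [218 227  12  14 128] z 0.081 mean [0.6007 0.1884 0.0815] ext [0.034 0.037]
side [116 261  12  12 108] z 0.1392 mean [0.7403 0.4497 0.1396] ext [0.032 0.029]
side deck ((595.5736694335938, 43.54093933105469), (241.16845703125, 387.50482177734375), 6.0304036140441895) [[455.0, 224.0], [496.0, -162.0], [736.0, -136.0], [695.0, 249.0]] 0.06038468060544037
```

Emit:
step_arm(moves=[0.24,0.2,0.3,0,-0.03,0.24,0.4,0.6,0,-0.0728,0.24,0.575,0.8,0,-0.0728,0.24,0.575,0.8,0,-0.0728])

```text
t: 0.6
tcp_pos: [0.3219, -0.4264, 0.3035]
tool_rot: [0.998, 0.055, -0.0, -0.002]
force: [0.2, -0.4, -0.2]
finger_gap: 0.238
gripper_force: 0.0
```

Emit:
step_arm(moves=[0.24,0.2,0.28,0,0,0.24,0.4,0.56,0,0,0.24,0.575,0.8,0,0,0.24,0.575,0.8,0,0])

```text
t: 1.1
tcp_pos: [0.4366, -0.2678, 0.3037]
tool_rot: [0.998, 0.055, -0.0, -0.0]
force: [0.4, -1.0, 0.3]
finger_gap: 0.237
gripper_force: 0.0
```

Emit:
step_arm(moves=[0.24,0.2,0.28,0,0,0.24,0.4,0.56,0,0,0.24,0.575,0.8,0,0,0.24,0.575,0.8,0,0])

```text
t: 1.6
tcp_pos: [0.5521, -0.109, 0.3037]
tool_rot: [0.998, 0.055, 0.0, 0.0]
force: [-0.3, -0.9, 0.0]
finger_gap: 0.238
gripper_force: 0.0
```

Emit:
step_arm(moves=[0.24,0.2,0.28,0,0,0.24,0.4,0.56,0,0,0.24,0.575,0.8,0,0,0.24,0.575,0.8,0,0,0.24,0.575,0.8,-0.25,0,0.24,0.575,0.8,-0.25,0])

```text
t: 2.35
tcp_pos: [0.6624, 0.0475, 0.2496]
tool_rot: [0.999, 0.052, -0.006, -0.0]
force: [-0.2, -0.4, -1.2]
finger_gap: 0.242
gripper_force: 0.0
```

```bash
python3 - <<'E'
from h import *
st=manip.sense(); print(st["t"],st["tcp_pos"],st["tool_rot"],st["finger_gap"],st["force"])
s=manip.snapshot("wrist"); cv2.imwrite("pics/w1.png",s["color"]); 
from scipy.spatial.transform import Rotation as R
h,w=s["z_map"].shape; f=h/2/np.tan(np.radians(s["fovy"])/2)
u,v=np.meshgrid(np.arange(w),np.arange(h)); z=s["z_map"]
P=np.stack([(u-s["cx"])/f*z,(v-s["cy"])/f*z,z],-1); M=s["mount"]; T=P@M[:3,:3].T+M[:3,3]
W=T@R.from_quat(st["tool_rot"]).as_matrix().T+st["tcp_pos"]
print("cam in tool",M[:3,3])
hsv=cv2.cvtColor(s["color"],cv2.COLOR_BGR2HSV)
m=((hsv[...,0]>100)&(hsv[...,0]<130)&(hsv[...,1]>120)&(hsv[...,2]>50)).astype(np.uint8)
k,l,S,_=cv2.connectedComponentsWithStats(m)
for i in range(1,k):
    if S[i,4]>200: 
        p=W[l==i]; zt=np.median(p[:,2]); t=p[abs(p[:,2]-zt)<.005]; print(S[i],zt,(t.min(0)+t.max(0))/2,np.ptp(t,axis=0))
m=((W[...,2]>.09)&(W[...,2]<.11)&(z>0.05)&(W[...,0]>.5)&(W[...,0]<.7)).astype(np.uint8)
k,l,S,_=cv2.connectedComponentsWithStats(m)
for i in range(1,k):
    if S[i,4]>100: p=W[l==i]; print("tall",S[i],(p.min(0)+p.max(0))/2,np.ptp(p,axis=0))
E
```

```text
2.35 [0.66239611 0.04746936 0.24957333] [ 9.98632022e-01  5.19882216e-02 -5.58802316e-03 -2.89106261e-04] 0.24231637251131885 [-0.24717441 -0.40576259 -1.21619873]
cam in tool [ 0.07888108  0.00022985 -0.06918873]
[  64  208   52   48 1711] 0.08086181382959773 [0.6035682  0.18576636 0.07944629] [0.03814052 0.03701387 0.00712808]
[ 229  209   44   44 1357] 0.0810724304367137 [0.62145195 0.04456703 0.07963599] [0.03761828 0.03671929 0.00712549]
[ 153  221   45   42 1340] 0.08113124941130724 [0.60547879 0.10977279 0.07982542] [0.03751452 0.03566744 0.00737027]
[ 404  254   41   35 1073] 0.10407601672833505 [ 0.61303637 -0.09819977  0.10399752] [0.03234412 0.03335472 0.00362427]
tall [316 233  32  34 788] [ 0.62248465 -0.0211265   0.09846038] [0.02276621 0.02217189 0.01673206]
tall [ 396  246   49   43 1561] [ 0.61352754 -0.0977214   0.09790867] [0.03332645 0.03431146 0.01580198]
```

View pics/w1.png

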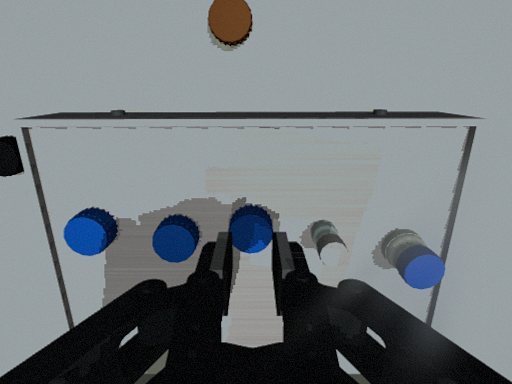

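The wrist view agrees with the top view: caps at (90,232), (175,240) and (251,228), vial at (330,248), jar at (420,265). The fingers are lined up behind cap A. I'll lower now.

Emit:
step_arm(moves=[0.24,0,0,-0.25,0,0.24,0,0,-0.45,0,0.24,0,0,-0.57,0,0.24,0,0,-0.57,0])

```text
t: 2.9
tcp_pos: [0.6651, 0.0482, 0.1398]
tool_rot: [0.999, 0.052, -0.001, 0.0]
force: [0.2, -0.5, 0.7]
finger_gap: 0.236
gripper_force: 0.0
```

Emit:
step_arm(moves=[0.24,-0.07,0.0,0,0,0.24,-0.14,-0.01,0,0,0.24,-0.21,-0.017,0,0,0.24,-0.28,-0.025,0,0,0.24,-0.35,-0.032,0,0,0.24,-0.42,-0.04,0,0,0.24,-0.49,-0.047,0,0,0.24,-0.56,-0.055,0,0,0.24,-0.63,-0.062,0,0,0.24,-0.7,-0.07,0,0,0.24,-0.77,-0.077,0,0,0.24,-0.82,-0.082,0,0])

```text
t: 4.4
tcp_pos: [0.5003, 0.0333, 0.1398]
tool_rot: [0.999, 0.053, -0.0, -0.0]
force: [0.6, -0.9, 0.5]
finger_gap: 0.238
gripper_force: 0.1
```

Emit:
step_arm(moves=[0.24,-0.06,-0.006,0,0,0.24,-0.12,-0.012,0,0,0.24,-0.14,-0.015,0,0,0.24,-0.14,-0.015,0,0,0.24,-0.14,-0.015,0,0])

```text
t: 5.03
tcp_pos: [0.474, 0.0302, 0.14]
tool_rot: [0.999, 0.053, 0.001, 0.0]
force: [-0.4, -1.0, -0.6]
finger_gap: 0.241
gripper_force: 0.0
```

```bash
python3 - <<'E'
from h import *
s=manip.snapshot("side"); cv2.imwrite("pics/s2.png",cv2.resize(s["color"][130:300,150:370],None,fx=3,fy=3))
E
```

```text
(no output)
```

View pics/s2.png

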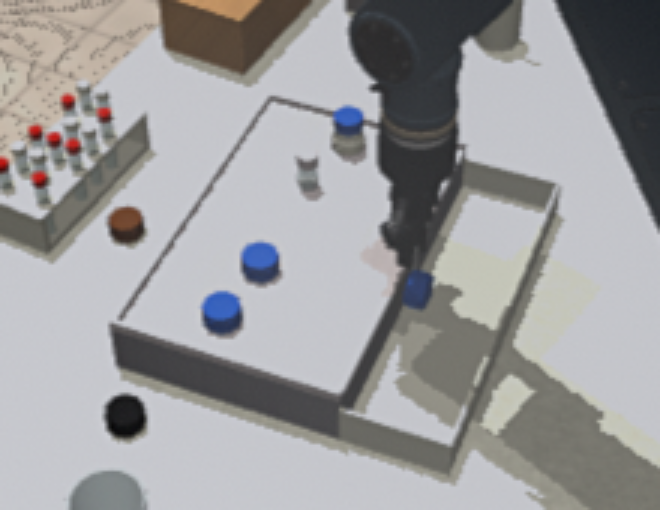

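Cap A is past the edge at (417,290) and tilted over the bin. The vial and jar haven't moved. I'll go on to cap B and check A along the way.

Emit:
step_arm(moves=[0.24,0,0,0.15,0,0.24,0,0,0.3,0,0.24,0.25,0.12,0.3,0,0.24,0.5,0.24,0.3,0,0.24,0.75,0.36,0.3,0,0.24,0.88,0.42,0.3,0,0.24,0.88,0.42,0.3,0,0.24,0.88,0.42,0.15,0,0.24,0.88,0.42,0,0,0.24,0.88,0.42,0,0])

```text
t: 6.32
tcp_pos: [0.6462, 0.1138, 0.1373]
tool_rot: [0.999, 0.053, -0.004, -0.0]
force: [-0.5, -0.3, -0.9]
finger_gap: 0.241
gripper_force: 0.0
```

```bash
cat > chk.py <<'E'
from h import *
for n in("side","top"):
    s=manip.snapshot(n);P=cloud(s);hsv=cv2.cvtColor(s["color"],cv2.COLOR_BGR2HSV)
    m=((hsv[...,0]>100)&(hsv[...,0]<130)&(hsv[...,1]>120)&(hsv[...,2]>40)).astype(np.uint8)
    k,l,S,_=cv2.connectedComponentsWithStats(m)
    for i in range(1,k):
        if 15<S[i,4]<600:
            p=P[l==i]; print(n,S[i],p.mean(0).round(4),"z",p[:,2].min().round(3),p[:,2].max().round(3))
    last=s
E
python3 chk.py
```

```text
side [261 166  10   6  49] [ 0.611  -0.097   0.1048] z 0.101 0.109
side [231 211  11  12  90] [0.6018 0.113  0.0812] z 0.064 0.089
side [285 220   9  10  60] [0.4617 0.0353 0.0385] z 0.027 0.046
side [218 227  12  14 128] [0.5905 0.2024 0.0954] z 0.063 1.086
side [116 261  13  12 122] [0.7382 0.4507 0.138 ] z 0.125 0.145
top [ 52 117  16  14 174] [0.74   0.4445 0.1439] z 0.097 0.975
top [287 170  14  14 143] [ 0.6129 -0.0959  0.1044] z 0.08 0.109
top [236 233  15   9 111] [0.466  0.0299 0.0469] z 0.026 0.975
```

Cap A is in the bin but leans on the deck face, at z 0.027 to 0.046. I'll sweep B faster so it clears the face.

Emit:
step_arm(moves=[0.24,-0.05,-0.005,0,0,0.24,-0.11,-0.012,0,0,0.24,-0.2,-0.021,0,0,0.24,-0.33,-0.035,0,0,0.24,-0.48,-0.051,0,0,0.24,-0.64,-0.068,0,0,0.24,-0.8,-0.085,0,0,0.24,-0.88,-0.094,0,0,0.24,-0.88,-0.094,0,0,0.24,-0.88,-0.094,0.15,0,0.24,-0.88,-0.094,0.3,0,0.24,-0.88,-0.094,0.3,0])

```text
t: 7.92
tcp_pos: [0.4756, 0.0956, 0.2023]
tool_rot: [0.999, 0.053, 0.004, 0.0]
force: [-0.9, 0.8, 0.5]
finger_gap: 0.242
gripper_force: 0.0
```

```bash
python3 chk.py
```

```text
side [261 166   5   6  19] [ 0.5908 -0.0402  0.1565] z 0.102 0.307
side [285 220   9  11  62] [0.4556 0.05   0.0547] z 0.022 1.086
side [218 227  12  13 121] [0.5912 0.2022 0.0972] z 0.067 1.086
side [295 242  12   9  82] [0.3952 0.0967 0.0392] z 0.02 1.086
side [116 261  13  12 123] [0.7384 0.4506 0.1379] z 0.125 0.144
top [ 52 117  16  14 166] [0.7407 0.4453 0.1439] z 0.002 0.975
top [287 170  14  14 145] [ 0.613  -0.096   0.1045] z 0.079 0.111
top [171 176  16  16 190] [0.6026 0.1848 0.0869] z 0.065 0.975
top [237 233  14   9  85] [0.4664 0.026  0.057 ] z 0.029 0.975
```

Emit:
step_arm(moves=[0.24,0.25,0.14,0,0,0.24,0.5,0.27,0,0,0.24,0.75,0.4,0,0,0.24,0.876,0.476,0,0,0.24,0.876,0.476,0,0,0.24,0.876,0.476,-0.15,0,0.24,0.876,0.476,-0.3,0,0.24,0.876,0.476,-0.3,0])

```text
t: 9.02
tcp_pos: [0.645, 0.1897, 0.1363]
tool_rot: [0.999, 0.053, -0.005, 0.0]
force: [0.6, 0.1, 0.5]
finger_gap: 0.241
gripper_force: 0.0
```

Emit:
step_arm(moves=[0.24,-0.05,-0.005,0,0,0.24,-0.11,-0.012,0,0,0.24,-0.2,-0.021,0,0,0.24,-0.33,-0.035,0,0,0.24,-0.48,-0.051,0,0,0.24,-0.64,-0.068,0,0,0.24,-0.8,-0.085,0,0,0.24,-0.92,-0.097,0,0,0.24,-0.92,-0.097,0,0,0.24,-0.92,-0.097,0.15,0,0.24,-0.92,-0.097,0.3,0,0.24,-0.92,-0.097,0.3,0])

```text
t: 10.52
tcp_pos: [0.4674, 0.1717, 0.2026]
tool_rot: [0.999, 0.053, 0.004, -0.0]
force: [0.3, 0.2, -0.1]
finger_gap: 0.244
gripper_force: 0.0
```

Emit:
step_arm(moves=[0.24,0.25,0,0.2,0,0.24,0.5,0,0.3,0,0.24,0.7,0,0.4,0,0.24,0.7,0,0.4,0])

```text
t: 11.02
tcp_pos: [0.6089, 0.171, 0.2813]
tool_rot: [0.999, 0.052, 0.004, -0.0]
force: [-0.8, 0.8, -0.4]
finger_gap: 0.241
gripper_force: 0.0
```

```bash
python3 - <<'E'
from chk import *
cv2.imwrite("pics/t3.png",cv2.resize(last["color"][120:290,140:340],None,fx=3.5,fy=3.5))
s=manip.snapshot("side");cv2.imwrite("pics/s3.png",cv2.resize(s["color"][130:300,150:370],None,fx=3.5,fy=3.5,interpolation=2))
E
```

```text
side [261 166  10   6  49] [ 0.6108 -0.0967  0.1052] z 0.098 0.109
side [285 220   9  11  59] [0.4617 0.0344 0.0383] z 0.029 0.047
side [295 242  12  10  96] [0.3985 0.0891 0.0266] z 0.021 0.033
side [116 261  13  12 122] [0.7382 0.4507 0.1379] z 0.124 0.144
side [284 260  12  11 110] [0.398  0.1654 0.0256] z 0.018 0.032
top [ 52 117  16  14 175] [0.7413 0.447  0.1393] z 0.098 0.145
top [287 170  14  14 145] [ 0.6105 -0.0938  0.1223] z 0.08 0.975
top [236 233  15   9 111] [0.4658 0.03   0.0386] z 0.028 0.045
top [184 257  15  15 174] [0.4008 0.1649 0.0262] z 0.02 0.03
top [214 256  15  14 168] [0.4017 0.0884 0.0261] z 0.001 0.03
```

View pics/s3.png

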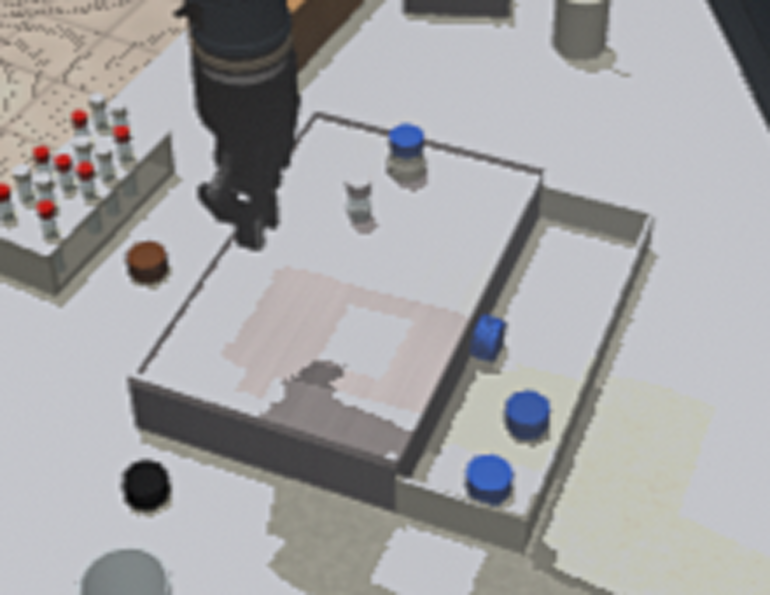

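View pics/t3.png

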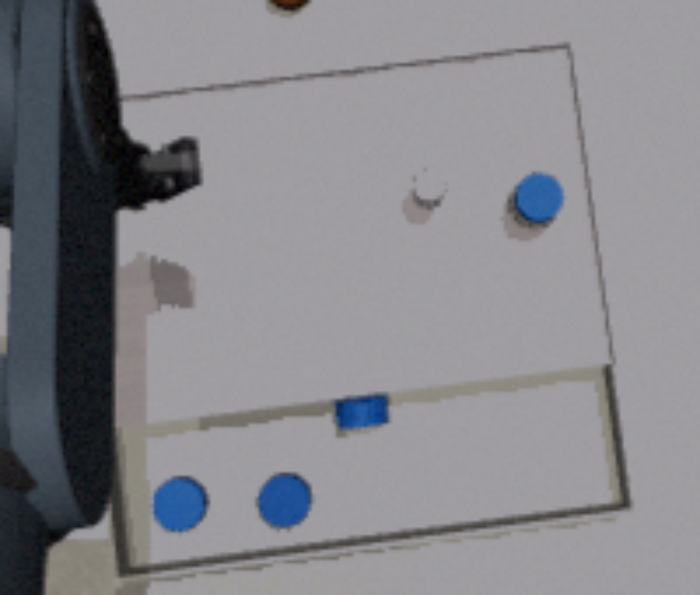

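The vial and jar are undisturbed. Caps B and C lie flat in the bin, at (285,500) and (180,503) in the top crop. Cap A stands on its rim against the deck face at (362,411). It should be lying flat, so I'll look at it from closer and tip it over.

Emit:
step_arm(moves=[0,-0.3,-0.23,-0.1,0,0,-0.6,-0.46,-0.2,0,0,-0.9,-0.7,-0.3,0,0,-0.9,-0.7,-0.3,0,0,-0.9,-0.7,-0.3,0,0,-0.9,-0.7,-0.3,0])

```text
t: 11.92
tcp_pos: [0.4247, 0.0315, 0.2199]
tool_rot: [0.999, 0.053, 0.0, -0.0]
force: [0.7, 0.1, -0.4]
finger_gap: -0.003
gripper_force: 0.0
```

```bash
cat > wr.py <<'E'
from h import *
from scipy.spatial.transform import Rotation as R
def wrist(fn):
    st=manip.sense(); print(st["t"],st["tcp_pos"].round(4) if hasattr(st["tcp_pos"],"round") else st["tcp_pos"],st["finger_gap"])
    s=manip.snapshot("wrist"); cv2.imwrite(fn,s["color"])
    h,w=s["z_map"].shape; f=h/2/np.tan(np.radians(s["fovy"])/2)
    u,v=np.meshgrid(np.arange(w),np.arange(h)); z=s["z_map"]
    P=np.stack([(u-s["cx"])/f*z,(v-s["cy"])/f*z,z],-1); M=s["mount"]; T=P@M[:3,:3].T+M[:3,3]
    W=T@R.from_quat(st["tool_rot"]).as_matrix().T+st["tcp_pos"]
    hsv=cv2.cvtColor(s["color"],cv2.COLOR_BGR2HSV)
    m=((hsv[...,0]>100)&(hsv[...,0]<130)&(hsv[...,1]>110)&(hsv[...,2]>30)).astype(np.uint8)
    k,l,S,_=cv2.connectedComponentsWithStats(m)
    for i in range(1,k):
        if S[i,4]>150:
            p=W[l==i]; print(S[i],"lo",np.percentile(p,2,axis=0).round(4),"hi",np.percentile(p,98,axis=0).round(4))
    return s,W
E
python3 -c "
from wr import *
wrist('pics/w2.png')"
```

```text
11.925 [0.4247 0.0315 0.2199] -0.003414477238350316
[ 237  128   46   25 1047] lo [0.4542 0.0114 0.0273] hi [0.474  0.0467 0.0419]
[  83  168   49   45 1650] lo [0.3829 0.1458 0.0073] hi [0.4184 0.1805 0.0266]
[ 168  175   44   45 1467] lo [0.3841 0.069  0.0098] hi [0.4192 0.1033 0.0264]
```

View pics/w2.png

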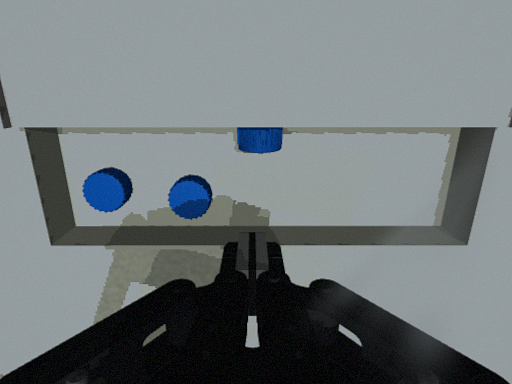

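The wrist view shows cap A standing upright and flush to the deck face at (260,140), with its top at z 0.042. B and C lie flat at (190,196) and (108,189). I'll touch A's top front edge with the shut fingertips and drag it towards the robot.

Emit:
step_arm(moves=[0,0.12,-0.012,-0.25,0,0,0.12,-0.012,-0.45,0,0,0.12,-0.012,-0.5,0,0,0.12,-0.012,-0.5,0,0,0.12,-0.012,-0.5,0])

```text
t: 12.6
tcp_pos: [0.4493, 0.0291, 0.121]
tool_rot: [0.999, 0.053, 0.001, 0.0]
force: [0.7, 0.3, -0.0]
finger_gap: 0.001
gripper_force: 0.0
```

Emit:
step_arm(moves=[0,0,0,-0.015,0,0,0,0,-0.015,0])

```text
t: 12.85
tcp_pos: [0.4488, 0.0289, 0.1175]
tool_rot: [0.999, 0.053, 0.001, 0.0]
force: [0.8, 0.7, 0.7]
finger_gap: 0.0
gripper_force: 0.0
```

Emit:
step_arm(moves=[0,0,0,-0.01,0,0,0,0,-0.01,0])

```text
t: 13.1
tcp_pos: [0.4485, 0.0289, 0.1149]
tool_rot: [0.999, 0.053, -0.0, -0.0]
force: [-0.1, -0.3, 0.8]
finger_gap: -0.003
gripper_force: 0.0
```

Emit:
step_arm(moves=[0,0,0,-0.005,0,0,0,0,-0.005,0])

```text
t: 13.35
tcp_pos: [0.4484, 0.0289, 0.1142]
tool_rot: [0.999, 0.053, -0.0, -0.0]
force: [-1.1, 1.2, 5.3]
finger_gap: 0.003
gripper_force: 2.8
```

Emit:
step_arm(moves=[0,0,0,-0.005,0,0,0,0,-0.005,0])

```text
t: 13.6
tcp_pos: [0.4483, 0.0289, 0.1139]
tool_rot: [0.999, 0.053, 0.0, 0.0]
force: [-3.1, 0.2, 12.9]
finger_gap: 0.002
gripper_force: 6.4
```

Contact is at 13 N. Now I'll drag −x.

Emit:
step_arm(moves=[0,-0.03,-0.003,0,0,0,-0.07,-0.007,-0.005,0,0,-0.12,-0.012,-0.015,0,0,-0.17,-0.017,-0.02,0,0,-0.17,-0.017,0.1,0,0,-0.17,-0.017,0.5,0,0,-0.17,-0.017,0.5,0,0,-0.17,-0.017,0.5,0])

```text
t: 14.6
tcp_pos: [0.4148, 0.0254, 0.2138]
tool_rot: [0.999, 0.053, 0.002, 0.0]
force: [-1.4, 0.6, 0.0]
finger_gap: -0.002
gripper_force: 0.0
```

```bash
python3 -c "
from wr import *
wrist('pics/w3.png')"
```

```text
14.6 [0.4148 0.0254 0.2138] -0.002092663909760516
[ 232  137   45   46 1574] lo [0.418  0.008  0.0158] hi [0.4535 0.0421 0.0266]
[  71  159   52   46 1786] lo [0.383  0.1458 0.0074] hi [0.4184 0.1808 0.0265]
[ 159  167   46   45 1567] lo [0.384  0.0689 0.0096] hi [0.4192 0.1035 0.0265]
```

Cap A now lies flat, and all three tops read z 0.0265. The arm is clear, so I'll hand in.

```bash
python3 -c "
from h import *
print(manip.sign_off())"
```

```text
the job is handed in; nothing more can be done
None
```

All three caps were swept off the deck and lie flat in the bin; cap A first landed on its rim, so I tipped it flat with the fingertips. The vial and jar were left standing, and the job was handed in at about 15 s.

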